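# Pack the culture dishes and reagent jars and mark the set ready

### The arm

A 7-joint arm with a two-finger parallel gripper is mounted at the origin on a cart in front of the work surface, level with it; the furniture and walls round the work are solid. World frame = base frame: x ahead of the robot, y to its left, z up, the work surface at z = 0. Lengths are in m, angles in rad, forces in N, time in s.
With the tool pointing down it reaches from about 0.4 to 0.875 m from the base axis. Payload 4.4 kg.
Tool frame: the origin (TCP) lies at the very end of the fingers, on their centre line; the grasp point (between the pads) lies behind it (arm.tcp_to_grasp is the z of the grasp point in the tool frame, in m); z points along the fingers, y is the line along which they close (so a half turn about z gives the same grasp; the last joint's range is limited). The gripper opens to 85 mm and grips with 20 to 120 N. Pads are 22 mm wide; open, the fingers measure 114 mm over their backs; the gripper's body (76 mm by 85 mm) begins 54 mm behind the grasp point. The pads swing forward as they close: fully open they stand 13 mm farther back than shut.
Start: joints at [-1.342, 0.628, 0.038, 1.517, -0.027, 0.996, -0.02], TCP at [0.189, 0.622, 0.231] pointing down, gripper open.
Joint ranges: [-3.06, 3.06], [-0.37, 2.12], [-1.25, 1.32], [0.18, 2.47], [-1.1, 4.24], [0.23, 1.98], [-2.94, 2.94]. Speed limits (rad/s): [2.57, 2.57, 3.14, 3.14, 3.14, 3.14, 3.14].

### API

Orientations are given as a 3x3 rotation matrix whose columns are the frame's x, y, z axes.
In Python, from plant import arm, eyes, models gives the robot as it stands.
- The arm moves only by the shell command python3 -m pendant 'ROWS' [OPENING]. ROWS is JSON, a list of rows, each a list of 4 numbers: the shift along the tool's x, y, z in mm, then the turn about the tool's z in rad. A call has 1 to 8 rows; each row is the pose to reach, as a shift and turn from the pose commanded when the call began, along the tool's axes at that moment; what a row does not reach only later rows make up. A row lasts 1/10 s, in which the tool goes at most 50 mm and 8.59 degrees, less where a joint would pass 70% of its speed; a pose out of reach is approached as far as the arm can. A call with a gripper value outside its range is refused whole. OPENING is the finger opening in mm, from 0 to 85.4, set as the call begins (- or left out, the last holds). The fingers move at their own pace and stop on an object; the grip force is fixed at half the most. Time passes only in rows, so rows that repeat a pose let the fingers close. It gives the time, the measured TCP pose, the force, the opening and the grip force at its end, in the units of the state.
- arm.observe(): the state, without advancing time (a new reading comes with each control period).
- eyes.grab_frame(name): name is "scene" or "top"; returns a dict with "pixels" (400x640x3 uint8, red, green, blue), "K" (3x3 intrinsics, pixels), "world_from_camera" (4x4, takes a point from camera to world coordinates). Camera axes: x right, y up, looking along -z (the intrinsics and any distortion apply to the point x, -y, -z); pixel columns grow to the right and rows downward; lengths in m; the calibration is good to about 2 mm. A picture is of the moment at which its call begins. There is no depth.
- arm.close_job(): hands the job in; it is judged then, once.
Trained networks look in a picture, given as the dict that the camera call returned (one of the last four; its "shot" number tells which), for a name from the list of things; names that differ only in an ending like _2 or _b are one class to them, and where a whole thing is asked for, a point or a joint stands for the part that bears it (a point fixed in the world has none). Each returns a list of dicts, best first, with "p" (0 to 1); they miss things now and then, are a little off and sometimes report something else, mostly with a low value. They report only what shows in the picture. A call takes as long as a camera call. They do not tell look-alikes from the thing itself.
- models.spot_in(picture, label): "pixel" ([column, row] in pixels, amid what is visible of it).
- models.outline_of(picture, label): "pixels" (400x640 bool, what is visible of it) and "pixel" ([column, row] in pixels, amid what is visible of it).
The state is a dict: "time": time; "q": joint angles; "joint_velocities": joint speeds; "tau": joint torques, N m; "tool_pos": TCP position; "ee_rot": TCP orientation; "ft_force": force on the tool from outside, world axes, zero at the start; "ft_torque": the same for the moment, N m; "grip_width": opening from 0.0 (shut) to 1.0 (fully open); "grip_force": force on a finger pad.
Only numpy, scipy, OpenCV 4.12 (cv2) and the standard library are available. Lean on these libraries where they do the work, as an engineer would, in place of code of your own. Each camera call takes 0.05 s, during which the arm holds its last target. There are 200 camera calls.

### The job

Get this set ready for collection: lay every loose culture dish flat and centred on top of the pile in the blue dish tower - the pile's height is not known, so feel for its top with the dish and let go only when it rests there, never dropping it or pressing hard - and stand every loose reagent jar gently upright in the divided crate, one to a cell. Last of all, when everything is in its place, turn the status wheel by its black bar until only green shows in the window. Leave the slide box, tape and stapler where they are.

Things in the scene. Friction and masses are not known exactly. Their poses are not given: they have to be found in the camera images.
- tower: blue round dish tower, fixed; origin on its axis at the worktop: foot 100 mm across and 10 mm high, cup 80 mm across up to z = 48 mm. In the cup stands, on the same axis, a pile of closed culture dishes 60 mm across. The pile sits on a stiff sprung seat (it yields about 2 mm under 5 N and comes back) and cannot be taken out; its flat top is always higher than the cup: somewhere between 60 and 102 mm above the worktop. No reading tells its height.
- tower_axis (a point): point on the tower's upright axis, at the height of the cup's rim (48 mm above the worktop), not at the pile's top
- crate: grey open crate, fixed, 170 x 170 mm, 22 mm high, with one cross of dividers making 2 x 2 cells; walls, dividers and floor 4 mm thick; origin under its centre, x and y along its sides
- wheel (a joint): angle of the colour wheel in rad, growing anticlockwise seen from above; 0 when the middle of the green sector is in the middle of the window; it can turn from -0.5 to 2.9 and stays where it is left (light friction, about 0.05 N m). Six sectors of 60 degrees; as it reads 0, 1.05, 2.09 the window shows green, orange, blue. The window is filled with green alone from -0.28 to 0.28.
- wheel_grip (a point): on the wheel's upright axis, 40 mm above the worktop, within the black grip bar (44 mm long, 14 mm wide, from 22 to 52 mm above the worktop) that turns the wheel; its x axis runs along the bar and turns with it
- status_window (a point): middle of the window (22 mm radially x 12 mm) in the white cover of the status box, a fixed flat box 112 x 112 mm, 18 mm high; the window lies 35 mm from the wheel's axis, and the point's x axis points from the window to the axis
- dish1_centre (a point): centre (half-way up) of a loose closed culture dish, flat cylinder 60 mm across and 16 mm high, orange lid over a clear bottom, about 50 g, lying flat on the worktop; z is its axis; may be absent
- dish2_centre (a point): centre (half-way up) of a loose closed culture dish, flat cylinder 60 mm across and 16 mm high, orange lid over a clear bottom, about 50 g, lying flat on the worktop; z is its axis; may be absent
- dish3_centre (a point): centre (half-way up) of a loose closed culture dish, flat cylinder 60 mm across and 16 mm high, orange lid over a clear bottom, about 50 g, lying flat on the worktop; z is its axis; may be absent
- jar1_centre (a point): centre (half-way up, on the axis) of a loose closed reagent jar, straight cylinder 54 mm across and 58 mm high, clear with a pale label and a blue screw cap (the top 14 mm), about 140 g, standing upright; may be absent
- jar2_centre (a point): centre (half-way up, on the axis) of a loose closed reagent jar, straight cylinder 54 mm across and 58 mm high, clear with a pale label and a blue screw cap (the top 14 mm), about 140 g, standing upright; may be absent
- jar3_centre (a point): centre (half-way up, on the axis) of a loose closed reagent jar, straight cylinder 54 mm across and 58 mm high, clear with a pale label and a blue screw cap (the top 14 mm), about 140 g, standing upright; may be absent
- crate_cell0 (a point): middle of the floor (4 mm above the worktop) of the crate's cell on its -x, +y side; a cell is 79 x 79 mm inside, its walls end 18 mm above this floor
- crate_cell1 (a point): middle of the floor (4 mm above the worktop) of the crate's cell on its -x, -y side; a cell is 79 x 79 mm inside, its walls end 18 mm above this floor
- crate_cell2 (a point): middle of the floor (4 mm above the worktop) of the crate's cell on its +x, +y side; a cell is 79 x 79 mm inside, its walls end 18 mm above this floor
- crate_cell3 (a point): middle of the floor (4 mm above the worktop) of the crate's cell on its +x, -y side; a cell is 79 x 79 mm inside, its walls end 18 mm above this floor
- cooler: white cool box, fixed, 245 mm high, footprint about 240 x 340 mm, turned a little; origin under its centre; it stands between and behind the work places: carry things over or in front of it
- slide_box: bystander: blue box of microscope slides, 30 x 78 x 26 mm, loose
- tape_roll: bystander: roll of beige tape, 84 mm across, 19 mm high, loose
- stapler: bystander: black desk stapler, 36 x 145 x 56 mm, loose
Not all that is in view belongs to the job. What is shaped like the part that bears jar3_centre but orange is not meant.

How it is judged:
On the way, in this order (a step that is already met when the one before it is completed fails the run):
1. all dishes lie on the pile and all jars stand in cells, let go (horizontal distance between each of dish1_centre, dish2_centre, dish3_centre and tower_axis below 0.01 m and height (world z) of each of dish1_centre, dish2_centre, dish3_centre above 0.055 m and angle between each of dish1_centre, dish2_centre, dish3_centre's own z axis and vertical below 0.08 rad and contact force between the fingers and dish1 below 0.05 N and linear speed of each of dish1, dish2, dish3, jar1, jar2, jar3 below 0.02 m/s and contact force between the fingers and dish2 below 0.05 N and contact force between the fingers and dish3 below 0.05 N and (horizontal distance between jar1_centre and crate_cell0 below 0.025 m or horizontal distance between jar1_centre and crate_cell1 below 0.025 m or horizontal distance between jar1_centre and crate_cell2 below 0.025 m or horizontal distance between jar1_centre and crate_cell3 below 0.025 m) and height (world z) of each of jar1_centre, jar2_centre, jar3_centre below 0.039 m and angle between each of jar1_centre, jar2_centre, jar3_centre's own z axis and vertical below 0.1 rad and contact force between the fingers and jar1 below 0.05 N and (horizontal distance between jar2_centre and crate_cell0 below 0.025 m or horizontal distance between jar2_centre and crate_cell1 below 0.025 m or horizontal distance between jar2_centre and crate_cell2 below 0.025 m or horizontal distance between jar2_centre and crate_cell3 below 0.025 m) and contact force between the fingers and jar2 below 0.05 N and (horizontal distance between jar3_centre and crate_cell0 below 0.025 m or horizontal distance between jar3_centre and crate_cell1 below 0.025 m or horizontal distance between jar3_centre and crate_cell2 below 0.025 m or horizontal distance between jar3_centre and crate_cell3 below 0.025 m) and contact force between the fingers and jar3 below 0.05 N), for 0.2 s.
2. the wheel is turned to green (value of joint wheel between -0.27 and 0.27 rad and contact force between the fingers and wheel below 0.05 N), for 0.2 s.
At the end, for the whole second after the job is handed in: All dishes present level (0.08 rad) on the pile, within 10 mm of the tower's axis; all jars present upright (0.1 rad) on a cell's floor, within 25 mm of its middle, one per cell; wheel within 0.27 rad of 0 (green alone in the window); all released and at rest (all of step 1 and all of step 2 and velocity of joint wheel between -0.05 and 0.05 rad/s); the robot touches nothing.
It fails at once if a dish dropped onto the pile: it falls freely, let go more than about 8 mm above what it lands on ((horizontal distance between dish1_centre and tower_axis below 0.045 m and linear speed of dish1 above 0.4 m/s and contact force between the fingers and dish1 below 0.02 N) or (horizontal distance between dish2_centre and tower_axis below 0.045 m and linear speed of dish2 above 0.4 m/s and contact force between the fingers and dish2 below 0.02 N) or (horizontal distance between dish3_centre and tower_axis below 0.045 m and linear speed of dish3 above 0.4 m/s and contact force between the fingers and dish3 below 0.02 N)).
It fails at once if a jar dropped into the crate from more than about 4 cm ((horizontal distance between jar1_centre and crate below 0.1 m and linear speed of jar1 above 0.9 m/s and contact force between the fingers and jar1 below 0.02 N) or (horizontal distance between jar2_centre and crate below 0.1 m and linear speed of jar2 above 0.9 m/s and contact force between the fingers and jar2 below 0.02 N) or (horizontal distance between jar3_centre and crate below 0.1 m and linear speed of jar3 above 0.9 m/s and contact force between the fingers and jar3 below 0.02 N)).
It fails at once if the pile or its tower pressed with more than 50 N (contact force between anything else and tower above 50 N).
It fails at once if the slide box, tape or stapler shifted by more than 3 cm (distance of any of slide_box, tape_roll, stapler from where it was at the start of the episode above 0.03 m).
Of dish1, dish2, dish3 only 2 to 3 are there at a start; the rules pass over those that are not, and their reading is None.
Of jar1, jar2, jar3 only 2 to 3 are there at a start; the rules pass over those that are not, and their reading is None.
At some moment in a run one of jar1, jar2, jar3 may be knocked a few centimetres aside while the robot is not near it.
It also fails if it takes over 210 s, if anything falls off the work surface, if the arm or the gripper's body presses on something with over 40 N, if the wrist force passes 120 N, or if a joint passes its speed limit or range.

## Working session

There is one attempt and no reset: what is moved stays moved. The work goes in short steps, Python scripts to look and compute and a shell command to move; the robot and the scene stay as the last step left them, time stands still between calls to the robot, and variables do not carry over. Pictures are saved under pics/ and viewed, at most 14 in all, crops included, and the job is handed in when it is done.

```bash
ls; mkdir -p pics; cat > h.py <<'E'
import numpy as np, cv2
from plant import arm, eyes, models
def save(f,n): cv2.imwrite('pics/'+n+'.png',f['pixels'][:,:,::-1])
def proj(f,P):
    T=np.linalg.inv(f['world_from_camera']); p=T[:3,:3]@np.asarray(P,float)+T[:3,3]
    q=f['K']@np.array([p[0],-p[1],-p[2]]); return q[:2]/q[2]
def ray(f,px):
    d=np.linalg.inv(f['K'])@np.array([px[0],px[1],1.]); T=f['world_from_camera']
    return T[:3,3],T[:3,:3]@np.array([d[0],-d[1],-d[2]])
def onz(f,px,z):
    o,d=ray(f,px); return o+d*(z-o[2])/d[2]
def tri(f1,p1,f2,p2):
    o1,d1=ray(f1,p1);o2,d2=ray(f2,p2);d1/=np.linalg.norm(d1);d2/=np.linalg.norm(d2)
    s=np.linalg.lstsq(np.c_[d1,-d2],o2-o1,rcond=None)[0]
    a=o1+d1*s[0];b=o2+d2*s[1]; return (a+b)/2,np.linalg.norm(a-b)
E
python3 - <<'E'
from h import *
np.set_printoptions(precision=4,suppress=True)
print(arm.observe(),arm.tcp_to_grasp)
for n in('scene','top'):
    f=eyes.grab_frame(n);save(f,n+'0');print(n,f['K'],f['world_from_camera'],[k for k in f])
    for l in('tower','crate','wheel','wheel_grip','status_window','dish1_centre','jar1_centre','cooler','slide_box','tape_roll','stapler'):
        print(l,[(np.round(d['pixel']).tolist(),round(d['p'],2)) for d in models.spot_in(f,l)])
E
```

```text
pics
{'time': 0.0, 'q': array([-1.3418,  0.6294,  0.0385,  1.5183, -0.027 ,  0.9963, -0.02  ]), 'joint_velocities': array([ 0.0012,  0.0007, -0.0016,  0.0008,  0.0006,  0.0003,  0.0002]), 'tau': array([ -0.0008, -56.3397,   1.2257, -19.3451,   0.0109,   0.0103,
        -0.    ]), 'tool_pos': array([0.1887, 0.6214, 0.2304]), 'ee_rot': array([[-0.9569,  0.2906, -0.0005],
       [ 0.2906,  0.9569, -0.0018],
       [-0.    , -0.0018, -1.    ]]), 'ft_force': array([-0.5737,  0.6348,  1.3463]), 'ft_torque': array([ 0.0098, -0.0068,  0.0275]), 'grip_force': 0.0, 'grip_width': 0.9987094141182499} -0.0187
scene [[429.3466   0.     311.4826]
 [  0.     429.3466 198.7157]
 [  0.       0.       1.    ]] [[-0.6326  0.5783 -0.5151 -0.2299]
 [-0.7743 -0.4859  0.4055  0.7249]
 [-0.0157  0.6553  0.7552  1.2172]
 [ 0.      0.      0.      1.    ]] ['pixels', 'K', 'world_from_camera', 'shot']
tower [([303.0, 272.0], 0.57)]
crate [([379.0, 181.0], 0.57)]
wheel [([305.0, 272.0], 0.54), ([375.0, 198.0], 0.4)]
wheel_grip [([366.0, 198.0], 0.54)]
status_window [([372.0, 205.0], 0.57)]
dish1_centre []
jar1_c
[... 178 characters left out ...]
190.7427]
 [  0.       0.       1.    ]] [[ 0.0212  0.9938 -0.109   0.4187]
 [-0.9995  0.0234  0.0191  0.1408]
 [ 0.0216  0.1086  0.9939  1.1941]
 [ 0.      0.      0.      1.    ]] ['pixels', 'K', 'world_from_camera', 'shot']
tower [([259.0, 250.0], 0.57), ([262.0, 185.0], 0.45)]
crate [([445.0, 196.0], 0.87)]
wheel [([392.0, 230.0], 0.53), ([390.0, 231.0], 0.47), ([240.0, 133.0], 0.38)]
wheel_grip [([394.0, 230.0], 0.44)]
status_window [([392.0, 229.0], 0.82), ([306.0, 185.0], 0.47)]
dish1_centre [([264.0, 188.0], 0.81)]
jar1_centre [([306.0, 184.0], 0.77)]
cooler [([446.0, 204.0], 0.39)]
slide_box [([177.0, 214.0], 0.76)]
tape_roll [([248.0, 135.0], 0.88)]
stapler [([186.0, 164.0], 0.57)]
```

View pics/scene0.png

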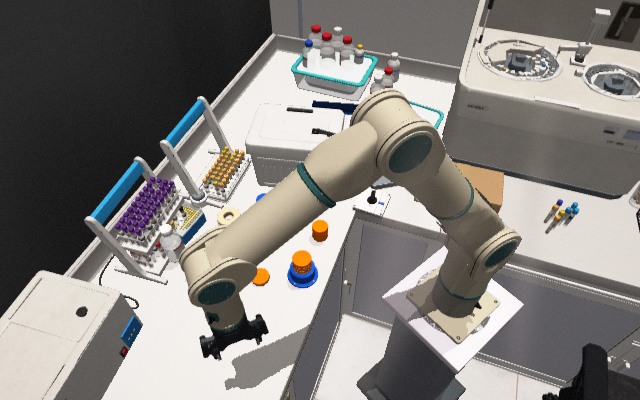

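View pics/top0.png

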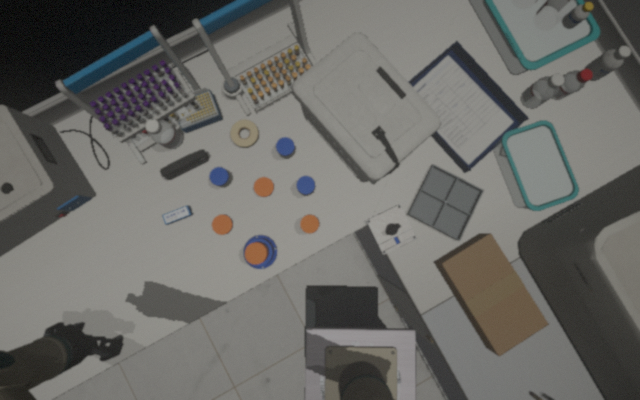

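The top view shows blue jar caps at (220,177), (285,147) and (306,186), orange discs at (264,187), (222,224) and (310,224), the tower at (260,252), the crate at (445,202) and the status box at (393,230) with blue in its window. The scene view shows a tall orange jar at (320,230).

```bash
cat > find.py <<'E'
from h import *
def blobs(f,col,amin=60):
    hsv=cv2.cvtColor(f['pixels'],cv2.COLOR_RGB2HSV)
    m=cv2.inRange(hsv,(4,140,70),(18,255,255)) if col=='o' else cv2.inRange(hsv,(108,120,50),(125,255,255))
    n,l,s,c=cv2.connectedComponentsWithStats(m)
    return [(c[i].round(1).tolist(),int(s[i,4]),s[i,2:4].tolist()) for i in range(1,n) if s[i,4]>amin]
E
python3 - <<'E'
from find import *
np.set_printoptions(precision=3,suppress=True)
T=eyes.grab_frame('top');S=eyes.grab_frame('scene')
for c in 'ob':
    for b in blobs(T,c):
        print(c,b,[ (z,onz(T,b[0],z)[:2],proj(S,onz(T,b[0],z)).round()) for z in ((.016,.058) )])
    print('scene',blobs(S,c,20))
for l in('tower','crate','wheel','status_window'):
    d=models.spot_in(T,l)
    print(l,[(x['pixel'],onz(T,x['pixel'],.02)) for x in d[:1]])
print('crate',onz(T,(445,202.5),.02))
a=cv2.resize(T['pixels'][140:280,190:340],None,fx=4,fy=4,interpolation=2)[:, :600]
b=cv2.resize(S['pixels'][180:300,210:410],None,fx=4,fy=4,interpolation=2)
cv2.imwrite('pics/cs.png',b[:,:,::-1])
c=cv2.resize(T['pixels'][155:265,360:500],None,fx=5,fy=5,interpolation=2);cv2.imwrite('pics/ct.png',c[:,:,::-1])
E
```

```text
o ([263.4, 186.6], 240, [18, 18]) [(0.016, array([0.556, 0.295]), array([270., 234.])), (0.058, array([0.551, 0.289]), array([271., 227.]))]
o ([221.8, 224.1], 249, [19, 17]) [(0.016, array([0.443, 0.412]), array([260., 275.])), (0.058, array([0.442, 0.402]), array([262., 267.]))]
o ([309.4, 223.5], 209, [16, 16]) [(0.016, array([0.45 , 0.156]), array([320., 233.])), (0.058, array([0.449, 0.155]), array([320., 225.]))]
o ([255.7, 252.8], 315, [20, 20]) [(0.016, array([0.362, 0.31 ]), array([301., 274.])), (0.058, array([0.364, 0.304]), array([302., 266.]))]
scene [([238.4, 158.3], 52, [11, 14]), ([213.1, 169.5], 55, [14, 19]), ([222.3, 162.2], 22, [7, 8]), ([225.9, 166.1], 37, [9, 12]), ([226.4, 176.9], 70, [16, 19]), ([219.4, 176.2], 26, [6, 10]), ([555.2, 207.2], 23, [6, 6]), ([557.0, 218.1], 24, [7, 7]), ([319.7, 230.2], 294, [16, 22]), ([301.5, 261.3], 354, [20, 22]), ([260.7, 276.6], 209, [17, 17])]
b ([285.0, 146.2], 207, [17, 17]) [(0.016, array([0.68 , 0.235]), array([263., 205.])), (0.058, array([0.671, 0.231]), array([264., 198.]))]
b ([218.7, 176.0], 217, [17, 17]) [(0.016, array([0.585, 0.428]), array([232., 250.])), (0.058, array([0.579, 0.418]), array([234., 242.]))]
b ([305.5, 184.8], 206, [16, 17]) [(0.016, array([0.565, 0.17 ]), array([296., 215.])), (0.058, array([0.559, 0.169]), array([297., 208.]))]
b ([267.9, 259.1], 76, [17, 22]) [(0.016, array([0.344, 0.274]), array([313., 272.])), (0.058, array([0.347, 0.269]), array([314., 263.]))]
scene [([308.1, 43.0], 44, [7, 7]), ([348.2, 112.9], 21, [9, 3]), ([259.6, 196.6], 27, [9, 7]), ([559.3, 202.1], 23, [6, 6]), ([302.5, 277.0], 448, [30, 27])]
tower [([260.4, 250.8], array([0.368, 0.296, 0.02 ]))]
crate [([445.3, 198.4], array([ 0.533, -0.247,  0.02 ]))]
wheel [([392.3, 230.0], array([ 0.436, -0.089,  0.02 ]))]
status_window [([390.3, 233.2], array([ 0.427, -0.083,  0.02 ]))]
crate [ 0.521 -0.246  0.02 ]
```

View pics/cs.png

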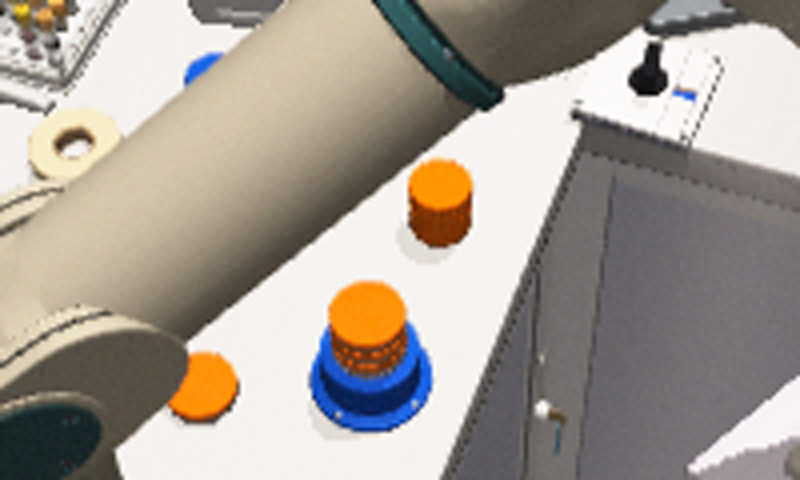

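View pics/ct.png

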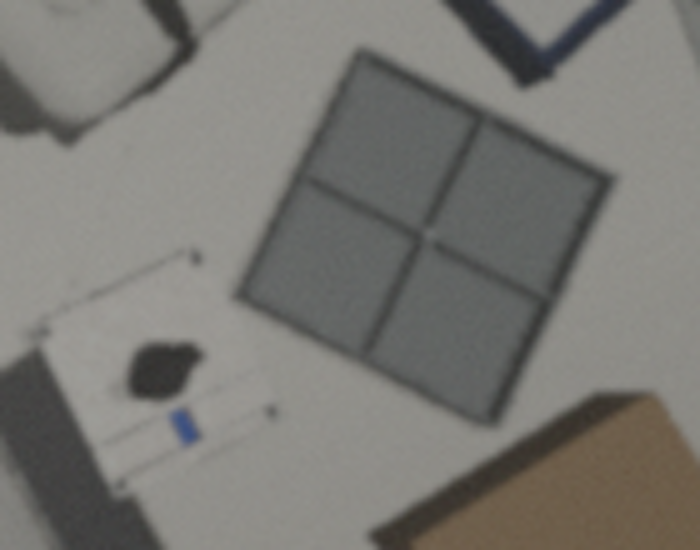

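The orange thing at top (310,224) is tall, so it is the look-alike jar and stays. That leaves two dishes, at (222,224) and (264,187), and three blue jars. Next I fit the tower, the crate and the wheel.

```bash
cat >> h.py <<'E'
def hull(f,c,r,z0,z1,m,s=4):
    t=np.linspace(0,2*np.pi,48)
    P=[proj(f,(c[0]+r*np.cos(a),c[1]+r*np.sin(a),z)) for z in(z0,z1) for a in t]
    cv2.fillConvexPoly(m,cv2.convexHull(np.round((np.array(P,np.float32)+.5)*s).astype(np.int32)),1)
def go(x,y,z,turn=0):
    o=arm.observe();d=o['ee_rot'].T@(np.array([x,y,z])-o['tool_pos'])
    print('from',o['tool_pos'].round(4),'shift mm',(d*1000).round(1),'yaw y-axis',round(float(np.degrees(np.arctan2(o['ee_rot'][1,1],o['ee_rot'][0,1]))),1),'F',o['ft_force'].round(2))
E
python3 - <<'E'
from find import *
from scipy.optimize import minimize
np.set_printoptions(precision=4,suppress=True)
T=eyes.grab_frame('top');S=eyes.grab_frame('scene')
def mask(f,c,R):
    h=cv2.cvtColor(f['pixels'],cv2.COLOR_RGB2HSV)
    m=cv2.inRange(h,(4,110,30),(18,255,255))|cv2.inRange(h,(105,100,30),(125,255,255))
    k=np.zeros_like(m);cv2.circle(k,c,R,255,-1);m&=k
    return cv2.resize(m,None,fx=4,fy=4,interpolation=cv2.INTER_LINEAR)>127
M=[(T,mask(T,(260,252),24)),(S,mask(S,(302,268),26))]
def cost(p,fs=M):
    s=0
    for f,m in fs:
        r=np.zeros(m.shape,np.uint8)
        hull(f,p,.05,0,.01,r);hull(f,p,.04,0,.048,r);hull(f,p,.03,.048,p[2]*1,r)
        s+=1-(m&(r>0)).sum()/(m|(r>0)).sum()
    return s
for fs in (M,M[:1],M[1:]):
    r=minimize(cost,[.366,.298,.08],args=(fs,),method='Nelder-Mead',options=dict(initial_simplex=[[.366,.298,.08],[.376,.298,.08],[.366,.308,.08],[.366,.298,.095]]))
    print('tower',r.x,r.fun)
print('dishA',tri(T,(221.8,224.1),S,(260.7,276.6)))
print('pile top', tri(T,(255.7,252.8),S,(92*1+210,180+315/4)))
print('jar1 cap',tri(T,(285,146.2),S,(263,198)))
c=np.array([(362,50),(612,180),(492,425),(238,295)])/5+[360,155]
C=np.array([onz(T,p-.5,.022) for p in c]);o=C.mean(0);print('crate',o,C)
a=(C[1]-C[0]+C[2]-C[3]);a/=np.linalg.norm(a);b=(C[0]-C[3]+C[1]-C[2]);b/=np.linalg.norm(b)
print(a,b,np.linalg.norm(C[1]-C[0]))
for i in(-1,1):
  for j in(-1,1): print('cell',i,j,(o+.0415*(i*a+j*b))[:2])
b=np.array([(38,333),(195,257),(272,411),(120,490)])/5+[360,155]
B=np.array([onz(T,p-.5,.018) for p in b]);print('box',B.mean(0),np.linalg.norm(B[1]-B[0]),'window',onz(T,np.array([185,427])/5+[359.5,154.5],.018),'bar',onz(T,np.array([162,370])/5+[359.5,154.5],.052))
print('cooler corner',onz(T,(375,178),.245),onz(T,(437,125),.245))
go(.443,.412,.12)
E
```

```text
tower [0.3692 0.2995 0.0945] 0.4189107987989247
tower [0.3679 0.2969 0.0739] 0.3405269429365815
tower [0.3692 0.2994 0.0949] 0.07586837294332727
dishA (array([0.4422, 0.4129, 0.0097]), np.float64(0.0016987715088860507))
pile top (array([0.3654, 0.299 , 0.0926]), np.float64(0.0004366375090486626))
jar1 cap (array([0.6717, 0.2329, 0.0601]), np.float64(0.004833314378340683))
crate [ 0.5228 -0.2443  0.022 ] [[ 0.6341 -0.207   0.022 ]
 [ 0.5592 -0.3564  0.022 ]
 [ 0.4124 -0.2819  0.022 ]
 [ 0.4855 -0.132   0.022 ]]
[-0.4432 -0.8964  0.    ] [ 0.8923 -0.4515  0.    ] 0.16712356258934175
cell -1 -1 [ 0.5042 -0.1884]
cell -1 1 [ 0.5782 -0.2259]
cell 1 -1 [ 0.4674 -0.2628]
cell 1 1 [ 0.5415 -0.3003]
box [ 0.4391 -0.0845  0.018 ] 0.10423029613993949 window [ 0.4075 -0.1015  0.018 ] bar [ 0.4399 -0.0812  0.052 ]
cooler corner [ 0.5567 -0.0026  0.245 ] [ 0.6917 -0.1543  0.245 ]
from [0.1888 0.622  0.2313] shift mm [-304.3 -127.1  111.3] yaw y-axis 73.1 F [ 0.28  0.03 -0.62]
```

```bash
python3 -m pendant '[[-304,-127,111,0],[-304,-127,111,0],[-304,-127,111,0],[-304,-127,111,0],[-304,-127,111,0],[-304,-127,111,0],[-304,-127,111,0],[-304,-127,111,0]]' 85; python3 -c "
from h import *
go(.4425,.4125,.003)"
```

```text
time: 2.4
tool_pos: [0.4493, 0.4037, 0.1184]
ee_rot: [[-0.953, 0.302, 0.002], [0.302, 0.953, -0.007], [-0.004, -0.006, -1.0]]
ft_force: [-0.2, -0.3, -0.2]
grip_width: 0.992
grip_force: 0.0
from [0.4493 0.4037 0.1184] shift mm [  9.6   7.  115.3] yaw y-axis 72.4 F [-0.17 -0.28 -0.17]
```

```bash
python3 -m pendant '[[8,6,40,0],[8,6,70,0],[8,6,70,0],[8,6,70,0]]'; python3 -c "
from h import *
go(.4425,.4125,.003)"
```

```text
time: 2.8
tool_pos: [0.4369, 0.4202, 0.0505]
ee_rot: [[-0.957, 0.291, -0.0], [0.291, 0.957, -0.001], [0.0, -0.001, -1.0]]
ft_force: [-0.1, -0.0, 0.1]
grip_width: 0.994
grip_force: 0.0
from [0.4369 0.4202 0.0505] shift mm [-7.5 -5.7 47.5] yaw y-axis 73.1 F [-0.15 -0.02  0.14]
```

```bash
python3 -m pendant '[[-7,-6,0,0],[-7,-6,20,0],[-7,-6,40,0],[-7,-6,47,0],[-7,-6,47,0],[-7,-6,47,0]]'; python3 -c "
from h import *
go(.4425,.4125,.003)"
```

```text
time: 3.4
tool_pos: [0.4428, 0.4128, 0.0046]
ee_rot: [[-0.957, 0.291, 0.002], [0.291, 0.957, 0.001], [-0.001, 0.002, -1.0]]
ft_force: [-0.2, 0.3, -0.2]
grip_width: 0.999
grip_force: 0.0
from [0.4428 0.4128 0.0046] shift mm [ 0.2 -0.4  1.6] yaw y-axis 73.1 F [-0.19  0.32 -0.19]
```

```bash
python3 -m pendant '[[0,0,1,0],[0,0,1,0],[0,0,1,0],[0,0,1,0],[0,0,1,0],[0,0,1,0],[0,0,1,0],[0,0,1,0]]' 40; python3 -c "
from h import *
go(.4425,.4125,.003)"
```

```text
time: 4.2
tool_pos: [0.4424, 0.413, 0.0037]
ee_rot: [[-0.957, 0.291, 0.001], [0.291, 0.957, 0.001], [-0.001, 0.002, -1.0]]
ft_force: [-0.6, -1.3, 6.2]
grip_width: 0.669
grip_force: 62.5
from [0.4424 0.413  0.0037] shift mm [-0.2 -0.5  0.7] yaw y-axis 73.1 F [-0.56 -1.3   6.23]
```

```bash
python3 -m pendant '[[0,0,-20,0],[0,0,-50,0],[0,0,-90,0],[0,0,-130,0],[0,0,-140,0],[0,0,-140,0],[0,0,-140,0]]'; python3 -c "
from h import *
go(.367,.299,.125)"
```

```text
time: 4.9
tool_pos: [0.4412, 0.4119, 0.1415]
ee_rot: [[-0.957, 0.29, -0.001], [0.29, 0.957, -0.001], [0.001, -0.001, -1.0]]
ft_force: [-1.0, -0.8, -1.2]
grip_width: 0.669
grip_force: 64.0
from [0.4412 0.4119 0.1415] shift mm [  38.2 -129.5   16.7] yaw y-axis 73.1 F [-1.04 -0.85 -1.19]
```

```bash
python3 -m pendant '[[10,-35,0,0],[20,-70,0,0],[30,-105,0,0],[38,-129,5,0],[38,-129,16,0],[38,-129,16,0],[38,-129,16,0]]'; python3 - <<'E'
from find import *
go(.367,.299,.125)
T=eyes.grab_frame('top');S=eyes.grab_frame('scene');save(S,'s1')
x=cv2.resize(np.hstack([T['pixels'][200:300,210:310],S['pixels'][210:310,250:350]]),None,fx=4,fy=4,interpolation=2)
cv2.imwrite('pics/c1.png',x[:,:,::-1])
E
```

```text
time: 5.6
tool_pos: [0.3682, 0.3007, 0.1254]
ee_rot: [[-0.957, 0.29, -0.001], [0.29, 0.957, -0.0], [0.001, -0.001, -1.0]]
ft_force: [-0.0, 0.3, -0.2]
grip_width: 0.669
grip_force: 64.1
from [0.3682 0.3007 0.1254] shift mm [ 0.7 -2.   0.4] yaw y-axis 73.1 F [-0.    0.35 -0.18]
```

View pics/c1.png

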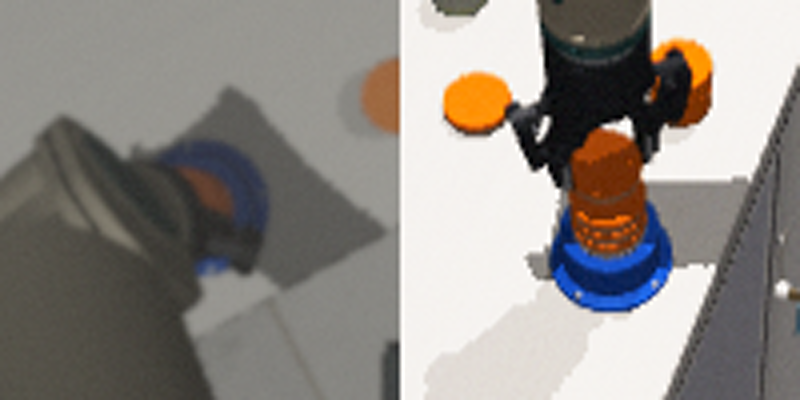

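The crop shows the held dish at (606,155) in line above the pile at (607,210). I'll lower it in small steps.

```bash
python3 -m pendant '[[0,-1.5,6,0],[0,-1.5,12,0],[0,-1.5,18,0],[0,-1.5,20,0],[0,-1.5,20,0],[0,-1.5,20,0]]'|egrep 'pos|force'; python3 -m pendant '[[0,0,1,0],[0,0,2,0],[0,0,2,0],[0,0,2,0]]'|egrep 'pos|force'; python3 -m pendant '[[0,0,1,0],[0,0,2,0],[0,0,2,0],[0,0,2,0]]'|egrep 'pos|force'
```

```text
tool_pos: [0.3676, 0.2987, 0.1063]
ft_force: [0.5, -0.1, 0.2]
grip_force: 64.1
tool_pos: [0.3676, 0.2986, 0.1043]
ft_force: [0.8, -0.2, -0.6]
grip_force: 64.1
tool_pos: [0.3677, 0.2987, 0.1024]
ft_force: [0.5, 0.7, 1.2]
grip_force: 64.2
```

```bash
python3 -m pendant '[[0,0,1,0],[0,0,2,0],[0,0,2,0],[0,0,2,0]]'|egrep 'pos|force';  python3 -m pendant '[[0,0,1,0],[0,0,1.5,0],[0,0,1.5,0],[0,0,1.5,0]]'|egrep 'pos|force'
```

```text
tool_pos: [0.3678, 0.2988, 0.1006]
ft_force: [0.4, -0.4, 6.2]
grip_force: 64.7
tool_pos: [0.3678, 0.2988, 0.0994]
ft_force: [-0.6, -0.8, 9.0]
grip_force: 64.9
```

Contact came at TCP z ≈ 0.102. I'll ease off a little and let go.

```bash
python3 -m pendant '[[0,0,-1,0],[0,0,-2,0],[0,0,-2,0]]'|egrep 'pos|force'; python3 -m pendant '[[0,0,-2,0],[0,0,-2,0],[0,0,-2,0],[0,0,-2,0],[0,0,-2,0],[0,0,-2,0]]' 80|egrep 'pos|force|width'; python3 -m pendant '[[0,0,-10,0],[0,0,-30,0],[0,0,-70,0],[0,0,-80,0],[0,0,-80,0],[0,0,-80,0]]'|egrep 'pos|force'; python3 -c "
from h import *
go(.556,.295,.12)"
```

```text
tool_pos: [0.3678, 0.2988, 0.1011]
ft_force: [-1.3, -0.3, 4.6]
grip_force: 64.6
tool_pos: [0.3675, 0.2985, 0.1027]
ft_force: [-0.2, -1.2, 0.3]
grip_width: 0.939
grip_force: 0.0
tool_pos: [0.3673, 0.2983, 0.1826]
ft_force: [-0.3, -0.9, 0.5]
grip_force: 0.0
from [0.3673 0.2983 0.1826] shift mm [-181.6   51.7   62.6] yaw y-axis 73.1 F [-0.31 -0.87  0.52]
```

```bash
python3 -m pendant '[[-45,13,0,0],[-90,26,0,0],[-135,39,20,0],[-181,52,60,0],[-181,52,60,0],[-181,52,60,0],[-181,52,60,0]]' 85|egrep 'pos|time'; python3 - <<'E'
from find import *
np.set_printoptions(precision=4,suppress=True)
go(.556,.295,.003)
T=eyes.grab_frame('top');S=eyes.grab_frame('scene')
print([(b,proj(S,(.3675,.2985,.112))) for b in blobs(S,'o',100)]);print([(b,onz(T,b[0],.016)) for b in blobs(T,'o',100)]);print([(b,onz(T,b[0],.058)) for b in blobs(T,'b',100)])
print(proj(T,(.3675,.2985,.114)))
x=cv2.resize(np.hstack([T['pixels'][200:300,210:310],S['pixels'][190:290,230:330]]),None,fx=4,fy=4,interpolation=2)
cv2.imwrite('pics/c2.png',x[:,:,::-1])
E
```

```text
time: 10.1
tool_pos: [0.5539, 0.296, 0.122]
from [0.5539 0.296  0.122 ] shift mm [ -2.6  -0.1 119. ] yaw y-axis 73.2 F [0.13 0.79 0.31]
[(([319.6, 230.2], 297, [16, 22]), array([301.5624, 254.7484])), (([268.8, 235.1], 206, [17, 15]), array([301.5624, 254.7484])), (([301.4, 258.9], 437, [20, 27]), array([301.5624, 254.7484]))]
[]
[(([285.0, 146.3], 215, [17, 17]), array([0.6702, 0.2312, 0.058 ])), (([305.5, 184.9], 220, [16, 17]), array([0.559, 0.169, 0.058]))]
[254.686  252.3204]
```

View pics/c2.png

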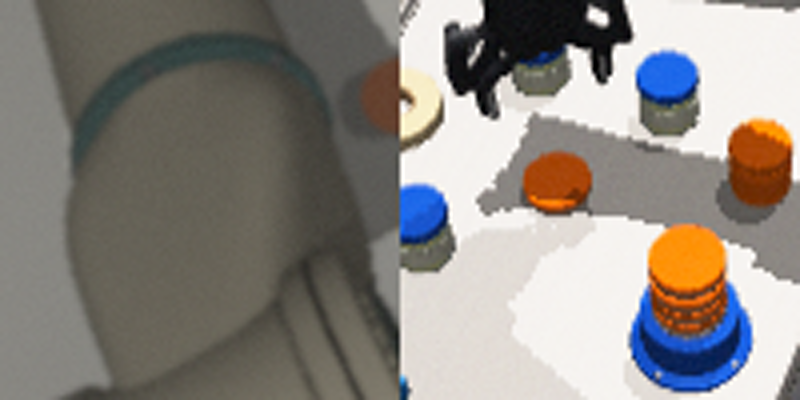

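The first dish lies flat and centred on the pile at crop (687,258), within a pixel of where it was predicted. Dish 2 is at (557,182).

```bash
python3 -m pendant '[[-2,0,35,0],[-2,0,70,0],[-2,0,100,0],[-2,0,116,0],[-2,0,116,0],[-2,0,116,0],[-2,0,116,0]]'|egrep 'pos|force'; python3 -c "
from h import *
go(.556,.295,.003)
S=eyes.grab_frame('scene')
x=cv2.resize(S['pixels'][190:290,220:340],None,fx=5,fy=5,interpolation=2)
cv2.imwrite('pics/c3.png',x[:,:,::-1])"
```

```text
tool_pos: [0.559, 0.2961, 0.0088]
ft_force: [0.3, -0.2, -0.4]
grip_force: 0.0
from [0.559  0.2961 0.0088] shift mm [ 2.6 -1.9  5.8] yaw y-axis 73.1 F [ 0.33 -0.2  -0.4 ]
```

```bash
python3 -m pendant '[[0,0,0,0],[0,0,0,0],[0,0,0,0],[0,0,0,0],[0,0,0,0],[0,0,0,0],[0,0,0,0],[0,0,0,0]]' 40|egrep 'pos|force|width'; python3 -m pendant '[[0,0,-20,0],[0,0,-60,0],[0,0,-110,0],[0,0,-160,0],[0,0,-170,0],[0,0,-170,0],[0,0,-170,0]]'|egrep 'pos|force|width';python3 -c "
from h import *
go(.3675,.2988,.14)"
```

```text
tool_pos: [0.5584, 0.2954, 0.0086]
ft_force: [-2.5, -1.0, 9.9]
grip_width: 0.66
grip_force: 61.4
tool_pos: [0.5569, 0.2947, 0.1757]
ft_force: [-0.3, -0.5, -1.2]
grip_width: 0.658
grip_force: 63.6
from [0.5569 0.2947 0.1757] shift mm [182.3 -51.   36.1] yaw y-axis 73.1 F [-0.27 -0.5  -1.22]
```

```bash
python3 -m pendant '[[45,-12,0,0],[90,-25,0,0],[135,-38,0,0],[182,-51,10,0],[182,-51,36,0],[182,-51,36,0],[182,-51,36,0]]'|egrep 'pos|force';python3 -c "
from h import *
go(.3675,.2988,.14)
S=eyes.grab_frame('scene')
x=cv2.resize(S['pixels'][210:310,250:350],None,fx=5,fy=5,interpolation=2)
cv2.imwrite('pics/c4.png',x[:,:,::-1])"
```

```text
tool_pos: [0.3689, 0.2986, 0.1398]
ft_force: [0.1, -0.4, -0.1]
grip_force: 63.8
from [0.3689 0.2986 0.1398] shift mm [ 1.4 -0.3 -0.2] yaw y-axis 73.1 F [ 0.06 -0.35 -0.06]
```

View pics/c4.png

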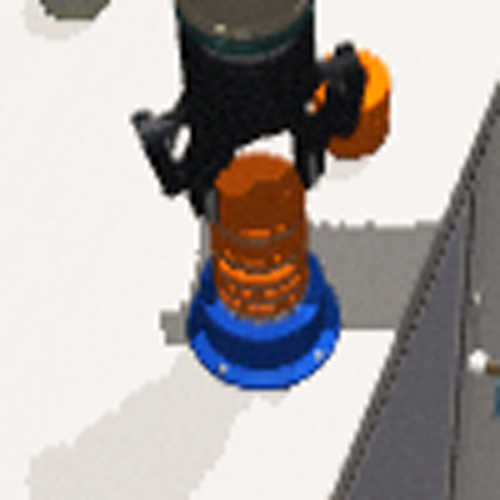

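The held dish is level at (260,175), in line with the pile.

```bash
python3 -m pendant '[[0,0,4,0],[0,0,8,0],[0,0,11,0],[0,0,11,0],[0,0,11,0]]'|egrep 'pos|force'; python3 -m pendant '[[0,0,1,0],[0,0,2,0],[0,0,2,0],[0,0,2,0]]'|egrep 'pos|force'; python3 -m pendant '[[0,0,1,0],[0,0,2,0],[0,0,2,0],[0,0,2,0]]'|egrep 'pos|force'
```

```text
tool_pos: [0.3689, 0.2992, 0.1298]
ft_force: [1.0, 0.5, -0.3]
grip_force: 63.8
tool_pos: [0.3688, 0.2993, 0.1278]
ft_force: [0.6, -0.5, -0.2]
grip_force: 63.8
tool_pos: [0.3688, 0.2992, 0.1258]
ft_force: [-0.3, -0.0, -0.2]
grip_force: 63.8
```

```bash
python3 -m pendant '[[0,0,1,0],[0,0,2,0],[0,0,2,0],[0,0,2,0]]'|egrep 'pos|force'
```

```text
tool_pos: [0.3688, 0.2993, 0.1238]
ft_force: [-1.4, 0.3, -0.1]
grip_force: 63.8
```

```bash
python3 -m pendant '[[0,0,1,0],[0,0,2,0],[0,0,2,0],[0,0,2,0]]'|egrep 'pos|force'
```

```text
tool_pos: [0.3689, 0.2993, 0.122]
ft_force: [-1.1, -1.1, 3.7]
grip_force: 64.4
```

```bash
python3 -m pendant '[[0,0,1,0],[0,0,1.5,0],[0,0,1.5,0],[0,0,1.5,0]]'|egrep 'pos|force'
```

```text
tool_pos: [0.369, 0.2993, 0.1207]
ft_force: [-1.2, -1.5, 7.2]
grip_force: 64.8
```

```bash
python3 -m pendant '[[0,0,-1,0],[0,0,-1,0],[0,0,-1,0]]'|egrep 'pos|force'; python3 -m pendant '[[0,0,-1,0],[0,0,-1,0],[0,0,-1,0],[0,0,-1,0],[0,0,-1,0],[0,0,-1,0]]' 80|egrep 'pos|force|width'; python3 -m pendant '[[0,0,-10,0],[0,0,-30,0],[0,0,-70,0],[0,0,-80,0],[0,0,-80,0],[0,0,-80,0]]' 85|egrep 'pos|force'; python3 - <<'E'
from find import *
np.set_printoptions(precision=4,suppress=True)
T=eyes.grab_frame('top')
print([(b,onz(T,b[0],.058)) for b in blobs(T,'b',100)])
go(.559,.169,.12)
go(.579,.418,.12)
E
```

```text
tool_pos: [0.3689, 0.2993, 0.1215]
ft_force: [-0.5, -0.9, 5.2]
grip_force: 64.5
tool_pos: [0.3688, 0.2992, 0.1222]
ft_force: [-0.2, -0.5, 0.2]
grip_width: 0.941
grip_force: 0.0
tool_pos: [0.3685, 0.299, 0.2021]
ft_force: [-1.3, -0.3, -0.2]
grip_force: 0.0
[(([284.9, 146.2], 207, [17, 16]), array([0.6705, 0.2315, 0.058 ])), (([218.8, 176.0], 219, [17, 17]), array([0.5788, 0.4176, 0.058 ])), (([305.5, 185.0], 205, [16, 17]), array([0.5587, 0.169 , 0.058 ]))]
from [0.3682 0.2987 0.2016] shift mm [-220.4  -68.6   81.4] yaw y-axis 73.1 F [ 0.78  0.2  -0.2 ]
from [0.3682 0.2987 0.2016] shift mm [-167.1  175.5   81.1] yaw y-axis 73.1 F [ 0.78  0.2  -0.2 ]
```

```bash
python3 -m pendant '[[-44,-14,0,0],[-88,-28,0,0],[-132,-42,20,0],[-176,-56,60,0],[-220,-68,80,0],[-220,-68,90,0],[-220,-68,90,0],[-220,-68,90,0]]'|egrep 'pos|time'; python3 - <<'E'
from find import *
np.set_printoptions(precision=4,suppress=True)
S=eyes.grab_frame('scene')
x=cv2.resize(S['pixels'][180:290,220:350],None,fx=5,fy=5,interpolation=2)
cv2.imwrite('pics/c5.png',x[:,:,::-1])
print(proj(S,(.3675,.2985,.130)),proj(S,(.3675,.2985,.114)))
go(.5588,.169,.028)
E
```

```text
time: 18.05
tool_pos: [0.5578, 0.1711, 0.1113]
[301.3654 251.4425] [301.5407 254.3844]
from [0.5581 0.1718 0.1122] shift mm [-1.7 -2.5 84.2] yaw y-axis 73.2 F [-0.04  0.82 -0.32]
```

View pics/c5.png

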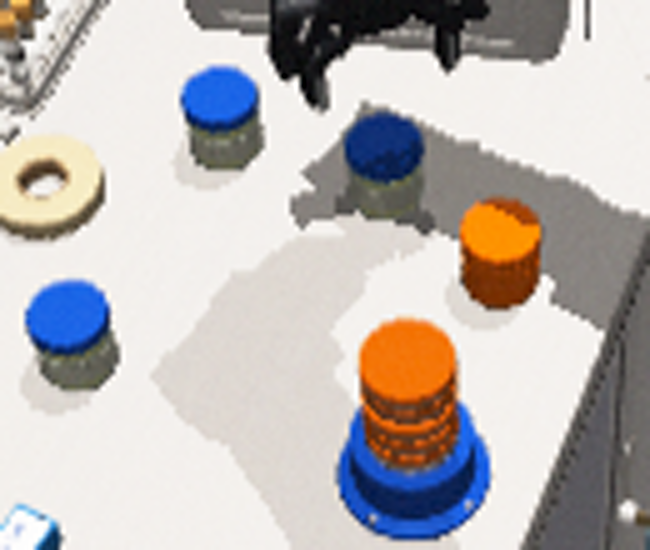

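Both dishes are aligned and level, with the top lid at crop (408,358) as predicted. The jar caps at crop (220,98), (383,145) and (67,315) agree with the top-view positions at about z = 0.056.

```bash
python3 -m pendant '[[-1,-2,20,0],[-1,-2,50,0],[-1,-2,75,0],[-1,-2,84,0],[-1,-2,84,0],[-1,-2,84,0]]'|egrep 'pos|force'; python3 -m pendant '[[0,0,0,0],[0,0,0,0],[0,0,0,0],[0,0,0,0],[0,0,0,0],[0,0,0,0],[0,0,0,0],[0,0,0,0]]' 35|egrep 'pos|force|width'; python3 -m pendant '[[0,0,-20,0],[0,0,-60,0],[0,0,-100,0],[0,0,-110,0],[0,0,-110,0],[0,0,-110,0]]'|egrep 'pos|force|width';python3 -c "
from h import *
go(.45,.169,.14)
go(.45,-.15,.14)
go(.5415,-.3003,.13)"
```

```text
tool_pos: [0.5604, 0.1691, 0.0296]
ft_force: [-0.3, -0.3, -0.2]
grip_force: 0.0
tool_pos: [0.5609, 0.1685, 0.0298]
ft_force: [-1.2, 0.6, 6.5]
grip_width: 0.614
grip_force: 62.3
tool_pos: [0.5591, 0.1677, 0.1374]
ft_force: [-0.8, -0.2, -0.3]
grip_width: 0.615
grip_force: 63.1
from [0.5591 0.1677 0.1374] shift mm [104.7 -30.5  -2.4] yaw y-axis 73.1 F [-0.79 -0.2  -0.31]
from [0.5591 0.1677 0.1374] shift mm [  12.  -335.7   -2.2] yaw y-axis 73.1 F [-0.79 -0.2  -0.31]
from [0.5591 0.1677 0.1374] shift mm [-119.2 -452.9    7.7] yaw y-axis 73.1 F [-0.79 -0.2  -0.31]
```

```bash
python3 -m pendant '[[30,-26,-3,0],[60,-52,-3,0],[90,-78,-3,0],[80,-120,-3,0],[70,-162,-3,0],[60,-204,-3,0],[51,-243,-3,0],[51,-243,-3,0]]'|egrep 'pos|force';python3 -c "
from h import *
go(.46,-.15,.14)
go(.5415,-.3003,.14)"
```

```text
tool_pos: [0.4382, -0.056, 0.1398]
ft_force: [-0.2, 0.1, -1.2]
grip_force: 63.4
from [ 0.4382 -0.056   0.1398] shift mm [-49.1 -83.1  -0.1] yaw y-axis 72.5 F [-0.21  0.08 -1.16]
from [ 0.4382 -0.056   0.1398] shift mm [-172. -202.   -0.] yaw y-axis 72.5 F [-0.21  0.08 -1.16]
```

```bash
python3 -m pendant '[[-24,-42,0,0],[-49,-83,0,0],[-80,-113,0,0],[-111,-143,0,0],[-142,-173,0,0],[-172,-202,0,0],[-172,-202,0,0],[-172,-202,0,0]]'|egrep 'pos|force';python3 -c "
from h import *
go(.5415,-.3003,.035)
T=eyes.grab_frame('top')
cv2.imwrite('pics/ct2.png',cv2.resize(T['pixels'][155:265,360:500],None,fx=5,fy=5,interpolation=2)[:,:,::-1])"
```

```text
tool_pos: [0.5454, -0.2924, 0.1389]
ft_force: [-0.0, 0.8, -1.6]
grip_force: 63.5
from [ 0.5454 -0.2924  0.1389] shift mm [  1.   -8.8 103.9] yaw y-axis 73.0 F [-0.03  0.78 -1.56]
```

```bash
python3 -m pendant '[[1,-7,30,0],[1,-7,60,0],[1,-7,85,0],[1,-7,97,0],[1,-7,97,0],[1,-7,97,0]]'|egrep 'pos|force';python3 -c "
from h import *
go(.5415,-.3003,.035)"
```

```text
tool_pos: [0.5439, -0.2986, 0.0449]
ft_force: [0.1, 0.2, -1.1]
grip_force: 63.5
from [ 0.5439 -0.2986  0.0449] shift mm [ 1.9 -2.3  9.9] yaw y-axis 73.2 F [ 0.13  0.2  -1.12]
```

```bash
python3 -m pendant '[[0,0,4,0],[0,0,7,0],[0,0,9,0],[0,0,9,0],[0,0,9,0]]'|egrep 'pos|force';python3 -m pendant '[[0,0,1,0],[0,0,2,0],[0,0,2,0],[0,0,2,0]]'|egrep 'pos|force'
```

```text
tool_pos: [0.5434, -0.2994, 0.0354]
ft_force: [0.0, -0.4, -2.6]
grip_force: 63.5
tool_pos: [0.5436, -0.2994, 0.0339]
ft_force: [-1.7, 0.1, 5.3]
grip_force: 64.0
```

```bash
python3 -m pendant '[[0,0,0,0],[0,0,0,0],[0,0,0,0],[0,0,0,0],[0,0,0,0]]' 66|egrep 'pos|force|width'; python3 -m pendant '[[0,0,-20,0],[0,0,-60,0],[0,0,-105,0],[0,0,-150,0],[0,0,-165,0],[0,0,-165,0],[0,0,-165,0]]'|egrep 'pos|force';python3 - <<'E'
from find import *
np.set_printoptions(precision=4,suppress=True)
T=eyes.grab_frame('top')
print([(b,onz(T,b[0],.058)) for b in blobs(T,'b',60)])
go(.43,-.05,.20)
go(.45,.12,.20)
E
```

```text
tool_pos: [0.5434, -0.2993, 0.0332]
ft_force: [0.1, 0.5, 0.5]
grip_width: 0.774
grip_force: 0.0
tool_pos: [0.5429, -0.2991, 0.1978]
ft_force: [-0.5, 0.3, -0.2]
grip_force: 0.0
[(([285.0, 146.2], 207, [17, 16]), array([0.6705, 0.2313, 0.058 ])), (([218.6, 176.0], 215, [17, 17]), array([0.5787, 0.4182, 0.058 ])), (([267.2, 261.3], 62, [19, 16]), array([0.3407, 0.2707, 0.058 ]))]
from [ 0.5425 -0.2988  0.1969] shift mm [179.9 205.4  -2.6] yaw y-axis 73.1 F [ 0.31  0.64 -0.31]
from [ 0.5425 -0.2988  0.1969] shift mm [210.2 373.9  -2.4] yaw y-axis 73.1 F [ 0.31  0.64 -0.31]
```

```bash
python3 -m pendant '[[31,30,0,0],[62,60,0,0],[93,90,0,0],[122,119,0,0],[151,155,0,0],[176,195,0,0],[188,240,0,0],[196,285,0,0]]' 85|egrep 'pos|force';python3 -c "
from h import *
go(.45,.12,.18)
go(.6705,.2313,.13)"
```

```text
tool_pos: [0.4365, 0.0317, 0.197]
ft_force: [1.9, -0.5, -0.4]
grip_force: 0.0
from [0.4365 0.0317 0.197 ] shift mm [12.8 88.4 16.9] yaw y-axis 73.1 F [ 1.94 -0.53 -0.39]
from [0.4365 0.0317 0.197 ] shift mm [-166.   259.2   66. ] yaw y-axis 73.1 F [ 1.94 -0.53 -0.39]
```

```bash
python3 -m pendant '[[12,45,10,0],[10,88,20,0],[-20,125,20,0],[-55,155,30,0],[-92,190,45,0],[-130,225,66,0],[-166,259,66,0],[-166,259,66,0]]'|egrep 'pos|force';python3 -c "
from h import *
go(.6705,.2313,.029)"
```

```text
tool_pos: [0.6753, 0.2326, 0.128]
ft_force: [-0.1, 0.1, 0.4]
grip_force: 0.0
from [0.6753 0.2326 0.128 ] shift mm [ 4.1 -2.7 99. ] yaw y-axis 73.2 F [-0.1   0.08  0.4 ]
```

```bash
python3 -m pendant '[[3,-2,0,0],[3,-2,20,0],[3,-2,30,0],[3,-2,30,0],[3,-2,30,0]]'|egrep 'pos|force';python3 -c "
from h import *
go(.6705,.2313,.029)"
```

```text
tool_pos: [0.6686, 0.2284, 0.1024]
ft_force: [0.3, 0.0, 0.4]
grip_force: 0.0
from [0.6686 0.2284 0.1024] shift mm [-1.   3.4 73.4] yaw y-axis 73.1 F [0.34 0.05 0.4 ]
```

```bash
python3 -m pendant '[[-1,3,15,0],[-1,3,45,0],[-1,3,65,0],[-1,3,72,0],[-1,3,72,0],[-1,3,72,0]]'|egrep 'pos|force'; python3 -m pendant '[[0,0,0,0],[0,0,0,0],[0,0,0,0],[0,0,0,0],[0,0,0,0],[0,0,0,0],[0,0,0,0],[0,0,0,0]]' 35|egrep 'pos|force|width'; python3 -m pendant '[[0,0,-20,0],[0,0,-60,0],[0,0,-100,0],[0,0,-110,0],[0,0,-110,0],[0,0,-110,0]]'|egrep 'pos|force|width';python3 -c "
from h import *
go(.45,.12,.14)
go(.44,-.05,.14)"
```

```text
tool_pos: [0.672, 0.2318, 0.0312]
ft_force: [0.3, -0.9, 0.4]
grip_force: 0.0
tool_pos: [0.6723, 0.2319, 0.0319]
ft_force: [-0.5, -0.0, 5.4]
grip_width: 0.615
grip_force: 63.2
tool_pos: [0.67, 0.231, 0.1389]
ft_force: [-0.7, -1.0, -1.0]
grip_width: 0.614
grip_force: 63.0
from [0.67   0.231  0.1389] shift mm [ 178.3 -170.2   -0.5] yaw y-axis 73.1 F [-0.65 -0.97 -0.96]
from [0.67   0.231  0.1389] shift mm [ 1.385e+02 -3.357e+02 -3.000e-01] yaw y-axis 73.1 F [-0.65 -0.97 -0.96]
```

```bash
python3 -m pendant '[[34,-30,0,0],[68,-60,0,0],[102,-92,0,0],[135,-125,0,0],[162,-160,0,0],[160,-205,0,0],[153,-250,0,0],[146,-295,0,0]]'|egrep 'pos|force';python3 -c "
from h import *
go(.44,-.05,.14)
go(.46,-.15,.14)
go(.5782,-.2259,.14)"
```

```text
tool_pos: [0.4437, -0.0096, 0.139]
ft_force: [1.1, -0.8, -1.4]
grip_force: 63.3
from [ 0.4437 -0.0096  0.139 ] shift mm [ -8.2 -39.8  -1. ] yaw y-axis 73.2 F [ 1.1  -0.82 -1.41]
from [ 0.4437 -0.0096  0.139 ] shift mm [ -56.2 -129.7   -1.1] yaw y-axis 73.2 F [ 1.1  -0.82 -1.41]
from [ 0.4437 -0.0096  0.139 ] shift mm [-191.3 -168.2   -1.5] yaw y-axis 73.2 F [ 1.1  -0.82 -1.41]
```

```bash
python3 -m pendant '[[-10,-42,0,0],[-32,-86,0,0],[-56,-130,0,0],[-100,-143,0,0],[-146,-156,0,0],[-191,-168,0,0],[-191,-168,0,0],[-191,-168,0,0]]'|egrep 'pos|force';python3 -c "
from h import *
go(.579,-.2265,.045)"
```

```text
tool_pos: [0.5783, -0.2245, 0.1376]
ft_force: [-0.3, -0.1, -1.6]
grip_force: 63.3
from [ 0.5783 -0.2245  0.1376] shift mm [-1.7 -1.7 92.6] yaw y-axis 73.1 F [-0.25 -0.07 -1.61]
```

```bash
python3 -m pendant '[[0,0,30,0],[0,0,60,0],[0,0,85,0],[0,0,92,0],[0,0,92,0],[0,0,92,0]]'|egrep 'pos|force';python3 -m pendant '[[0,0,3,0],[0,0,5,0],[0,0,7,0],[0,0,7,0],[0,0,7,0]]'|egrep 'pos|force'
```

```text
tool_pos: [0.5799, -0.2243, 0.049]
ft_force: [1.0, -0.7, -0.1]
grip_force: 63.3
tool_pos: [0.5797, -0.2247, 0.0414]
ft_force: [-0.1, -0.1, -1.2]
grip_force: 63.3
```

```bash
python3 -m pendant '[[0,0,2,0],[0,0,4,0],[0,0,4,0],[0,0,4,0]]'|egrep 'pos|force';python3 -m pendant '[[0,0,1,0],[0,0,2,0],[0,0,2,0],[0,0,2,0]]'|egrep 'pos|force'
```

```text
tool_pos: [0.5796, -0.2246, 0.0371]
ft_force: [-1.0, -0.4, -0.4]
grip_force: 63.3
tool_pos: [0.5798, -0.2246, 0.0359]
ft_force: [-1.0, 1.3, 5.1]
grip_force: 64.1
```

```bash
python3 -m pendant '[[0,0,0,0],[0,0,0,0],[0,0,0,0],[0,0,0,0],[0,0,0,0]]' 66|egrep 'pos|force|width'; python3 -m pendant '[[0,0,-20,0],[0,0,-60,0],[0,0,-105,0],[0,0,-150,0],[0,0,-160,0],[0,0,-160,0],[0,0,-160,0]]'|egrep 'pos|force';python3 - <<'E'
from find import *
np.set_printoptions(precision=4,suppress=True)
T=eyes.grab_frame('top')
print([(b,onz(T,b[0],.058)) for b in blobs(T,'b',60)])
go(.46,-.15,.20)
go(.43,-.05,.20)
go(.44,.05,.20)
E
```

```text
tool_pos: [0.5797, -0.2246, 0.0351]
ft_force: [0.0, 0.3, 0.1]
grip_width: 0.772
grip_force: 0.0
tool_pos: [0.5788, -0.2244, 0.1941]
ft_force: [-0.1, 1.0, -0.8]
grip_force: 0.0
[(([218.7, 176.0], 217, [17, 17]), array([0.5788, 0.4179, 0.058 ])), (([468.6, 194.6], 258, [18, 18]), array([ 0.542 , -0.3021,  0.058 ]))]
from [ 0.5784 -0.2242  0.1934] shift mm [134.9  36.6  -6.1] yaw y-axis 73.1 F [-0.84 -0.2   0.19]
from [ 0.5784 -0.2242  0.1934] shift mm [192.6 123.6  -5.9] yaw y-axis 73.1 F [-0.84 -0.2   0.19]
from [ 0.5784 -0.2242  0.1934] shift mm [212.1 222.2  -5.9] yaw y-axis 73.1 F [-0.84 -0.2   0.19]
```

```bash
python3 -m pendant '[[45,12,0,0],[90,24,0,0],[135,37,0,0],[157,75,0,0],[182,110,0,0],[200,150,0,0],[206,190,0,0],[212,222,0,0]]' 85|egrep 'pos|force';python3 -c "
from h import *
go(.48,.2,.20)
go(.5788,.418,.13)"
```

```text
tool_pos: [0.4401, 0.0516, 0.1939]
ft_force: [-0.1, 0.6, 0.6]
grip_force: 0.0
from [0.4401 0.0516 0.1939] shift mm [  4.7 153.6  -6.2] yaw y-axis 73.2 F [-0.09  0.55  0.63]
from [0.4401 0.0516 0.1939] shift mm [-27.1 390.9  63.6] yaw y-axis 73.2 F [-0.09  0.55  0.63]
```

```bash
python3 -m pendant '[[0,45,0,0],[3,90,0,0],[4,135,0,0],[0,180,0,0],[-5,225,0,0],[-10,270,0,0],[-14,310,0,0],[-18,350,20,0]]'|egrep 'pos|force';python3 - <<'E'
from find import *
np.set_printoptions(precision=3,suppress=True)
go(.5788,.418,.13)
T=eyes.grab_frame('top')
print([(b,onz(T,b[0],.058)) for b in blobs(T,'b',60)])
for p in((208,154),(209,162),(164,171),(168,178)): print(onz(T,p,.05)[:2])
E
```

```text
tool_pos: [0.5614, 0.3814, 0.1751]
ft_force: [0.5, 0.5, 0.8]
grip_force: 0.0
from [0.561 0.381 0.175] shift mm [-6.  40.  45.2] yaw y-axis 73.1 F [0.53 0.48 0.76]
[(([442.6, 181.0], 242, [18, 18]), array([ 0.58 , -0.227,  0.058])), (([468.6, 194.3], 246, [18, 18]), array([ 0.543, -0.302,  0.058]))]
[0.643 0.454]
[0.62 0.45]
[0.591 0.577]
[0.571 0.564]
```

```bash
python3 -m pendant '[[-2,10,0,-0.12],[-4,25,0,-0.24],[-6,40,0,-0.36],[-6,40,0,-0.48],[-6,40,0,-0.6],[-6,40,30,-0.6],[-6,40,45,-0.6],[-6,40,45,-0.6]]'|egrep 'pos|force';python3 - <<'E'
from find import *
np.set_printoptions(precision=3,suppress=True)
go(.5788,.418,.03)
print(arm.observe()['q'])
S=eyes.grab_frame('scene')
print(proj(S,(.5788,.418,.058)))
cv2.imwrite('pics/c6.png',cv2.resize(S['pixels'][180:290,180:310],None,fx=5,fy=5,interpolation=2)[:,:,::-1])
E
```

```text
tool_pos: [0.5751, 0.4132, 0.1254]
ft_force: [-0.9, -0.6, 0.7]
grip_force: 0.0
from [0.575 0.413 0.125] shift mm [-5.7  3.8 95.4] yaw y-axis 107.5 F [-0.93 -0.61  0.66]
[-0.505  0.844 -0.299  1.41   0.276  0.938  1.   ]
[233.957 242.03 ]
```

View pics/c6.png

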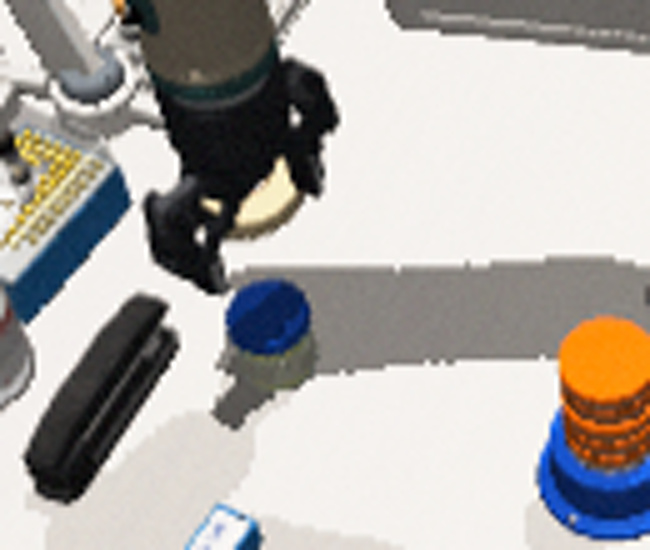

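The jar is where expected at crop (268,317), and the fingers run clear of the stapler at (105,390).

```bash
python3 -m pendant '[[-4,3,15,0],[-4,3,30,0],[-4,3,40,0],[-4,3,40,0],[-4,3,40,0]]'|egrep 'pos|force';python3 -c "
from h import *
go(.5788,.418,.03)"
```

```text
tool_pos: [0.5804, 0.4196, 0.09]
ft_force: [0.3, -0.2, -0.1]
grip_force: 0.0
from [0.5804 0.4196 0.09  ] shift mm [ 2. -1. 60.] yaw y-axis 107.5 F [ 0.3  -0.18 -0.1 ]
```

```bash
python3 -m pendant '[[2,-1,20,0],[2,-1,45,0],[2,-1,58,0],[2,-1,60,0],[2,-1,60,0],[2,-1,60,0]]'|egrep 'pos|force'; python3 -m pendant '[[0,0,0,0],[0,0,0,0],[0,0,0,0],[0,0,0,0],[0,0,0,0],[0,0,0,0],[0,0,0,0],[0,0,0,0]]' 35|egrep 'pos|force|width'; python3 -m pendant '[[0,0,-20,0],[0,0,-60,0],[0,0,-110,0],[0,0,-150,0],[0,0,-150,0],[0,0,-150,0]]'|egrep 'pos|force|width';python3 -c "
from h import *
go(.49,.2,.18)
go(.45,.1,.18)
go(.44,-.0,.18)"
```

```text
tool_pos: [0.5797, 0.4188, 0.0316]
ft_force: [-1.1, -0.7, 0.3]
grip_force: 0.0
tool_pos: [0.5797, 0.4187, 0.0315]
ft_force: [0.5, -0.6, 6.7]
grip_width: 0.614
grip_force: 63.4
tool_pos: [0.579, 0.418, 0.1809]
ft_force: [-0.7, 0.2, -1.7]
grip_width: 0.613
grip_force: 63.1
from [0.579  0.418  0.1809] shift mm [ 150.4 -181.2    0.8] yaw y-axis 107.5 F [-0.72  0.23 -1.66]
from [0.579  0.418  0.1809] shift mm [ 218.6 -264.6    0.7] yaw y-axis 107.5 F [-0.72  0.23 -1.66]
from [0.579  0.418  0.1809] shift mm [ 258.2 -357.     0.7] yaw y-axis 107.5 F [-0.72  0.23 -1.66]
```

```bash
python3 -m pendant '[[31,-38,0,0],[62,-76,0,0],[93,-113,0,0],[125,-151,0,0],[156,-189,0,0],[187,-227,0,0],[218,-264,0,0],[235,-302,0,0]]'|egrep 'pos|force';python3 -c "
from h import *
go(.44,-.03,.15)
go(.45,-.13,.15)
go(.5042,-.1884,.15)"
```

```text
tool_pos: [0.4411, 0.0569, 0.1786]
ft_force: [1.5, -0.2, -1.7]
grip_force: 63.4
from [0.4411 0.0569 0.1786] shift mm [ 27.  -82.6  28.7] yaw y-axis 107.5 F [ 1.54 -0.2  -1.75]
from [0.4411 0.0569 0.1786] shift mm [  47.5 -180.9   28.8] yaw y-axis 107.5 F [ 1.54 -0.2  -1.75]
from [0.4411 0.0569 0.1786] shift mm [  13.4 -252.9   28.6] yaw y-axis 107.5 F [ 1.54 -0.2  -1.75]
```

```bash
python3 -m pendant '[[13,-41,0,0],[27,-83,10,0],[37,-131,20,0],[46,-175,28,0],[28,-218,28,0],[13,-253,28,0],[13,-253,28,0],[13,-253,28,0]]'|egrep 'pos|force';python3 -c "
from h import *
go(.505,-.189,.045)"
```

```text
tool_pos: [0.5075, -0.1858, 0.1502]
ft_force: [-0.5, 1.3, -2.1]
grip_force: 63.4
from [ 0.5075 -0.1858  0.1502] shift mm [  3.   -2.6 105.2] yaw y-axis 107.4 F [-0.54  1.33 -2.12]
```

```bash
python3 -m pendant '[[1,-1,30,0],[1,-1,60,0],[1,-1,90,0],[1,-1,104,0],[1,-1,104,0],[1,-1,104,0]]'|egrep 'pos|force';python3 -m pendant '[[0,0,2,0],[0,0,5,0],[0,0,7,0],[0,0,7,0],[0,0,7,0]]'|egrep 'pos|force'
```

```text
tool_pos: [0.5085, -0.1862, 0.0487]
ft_force: [1.0, 0.3, -1.6]
grip_force: 63.5
tool_pos: [0.5086, -0.1871, 0.0414]
ft_force: [0.3, 1.2, -1.3]
grip_force: 63.5
```

```bash
python3 -m pendant '[[2,0,2,0],[3,0,4,0],[3,0,4,0],[3,0,4,0]]'|egrep 'pos|force';python3 -m pendant '[[0,0,1,0],[0,0,2.5,0],[0,0,2.5,0],[0,0,2.5,0]]'|egrep 'pos|force'
```

```text
tool_pos: [0.5055, -0.1879, 0.0372]
ft_force: [0.4, -0.0, -1.5]
grip_force: 63.5
tool_pos: [0.5059, -0.1879, 0.0355]
ft_force: [-0.6, 0.1, 6.2]
grip_force: 64.4
```

```bash
python3 -m pendant '[[0,0,0,0],[0,0,0,0],[0,0,0,0],[0,0,0,0],[0,0,0,0]]' 66|egrep 'pos|force|width'; python3 -m pendant '[[0,0,-20,0],[0,0,-60,0],[0,0,-105,0],[0,0,-150,0],[0,0,-165,0],[0,0,-165,0],[0,0,-165,0]]'|egrep 'pos|force'; python3 - <<'E'
from find import *
np.set_printoptions(precision=4,suppress=True)
T=eyes.grab_frame('top');S=eyes.grab_frame('scene')
print([(b,onz(T,b[0],.062)) for b in blobs(T,'b',60)])
a=cv2.resize(T['pixels'][180:255,360:440],None,fx=5,fy=5,interpolation=2)
b=cv2.resize(S['pixels'][160:235,330:410],None,fx=5,fy=5,interpolation=2)
cv2.imwrite('pics/w1.png',np.hstack([a,b])[:,:,::-1])
go(.44,-.083,.13)
E
```

```text
tool_pos: [0.5056, -0.1879, 0.0347]
ft_force: [-0.0, 0.3, -1.1]
grip_width: 0.772
grip_force: 0.0
tool_pos: [0.5051, -0.188, 0.1993]
ft_force: [-0.3, 0.0, -0.4]
grip_force: 0.0
[(([442.4, 178.7], 164, [18, 13]), array([ 0.586 , -0.2252,  0.062 ]))]
from [ 0.5045 -0.1877  0.1983] shift mm [ 29.9 119.1  68.6] yaw y-axis 107.5 F [-0.11 -0.22 -0.58]
```

View pics/w1.png

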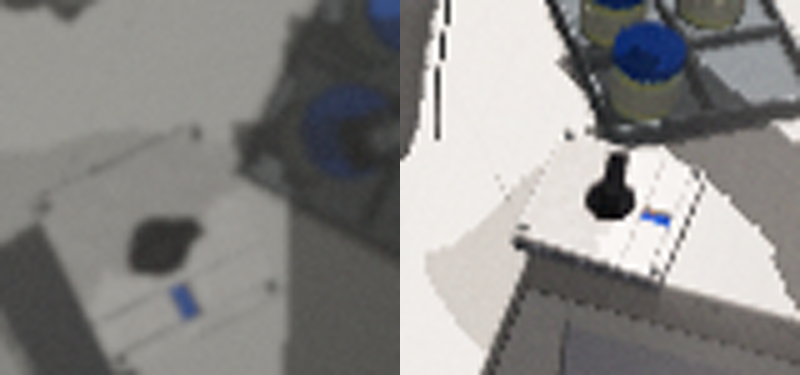

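The left half (top view) shows the box with blue in the window at (185,300) and the black bar at (165,245) pointing up and to the right. The right half (scene view) shows mostly blue with a sliver of orange. I'll fit the bar's angle.

```bash
cat > wheel.py <<'E'
from h import *
from scipy.optimize import differential_evolution
np.set_printoptions(precision=4,suppress=True)
T=eyes.grab_frame('top');S=eyes.grab_frame('scene')
M=[]
for f,c,thr in((T,(392.5,229),75),(S,(373,196),60)):
    g=f['pixels'].max(2); u=cv2.resize(g,None,fx=4,fy=4,interpolation=cv2.INTER_LINEAR)
    k=np.zeros_like(u);cv2.circle(k,(int(c[0]*4),int(c[1]*4)),40 if f is T else 48,255,-1)
    M.append((f,(u<thr)&(k>0)))
def cost(p,fs=M):
    s=0;e=np.array([np.cos(p[2]),np.sin(p[2])]);n=np.array([-e[1],e[0]])
    for f,m in fs:
        r=np.zeros(m.shape,np.uint8)
        P=[proj(f,(*(p[:2]+a*.022*e+b*.007*n),z)) for a in(-1,1) for b in(-1,1) for z in(.022,.052)]
        cv2.fillConvexPoly(r,cv2.convexHull(np.round((np.array(P,np.float32)+.5)*4).astype(np.int32)),1)
        hull(f,p[:2],p[3],.018,.022,r)
        s+=1-(m&(r>0)).sum()/(m|(r>0)).sum()
    return s
for fs in(M,M[:1],M[1:]):
    r=differential_evolution(cost,[(.42,.46),(-.105,-.06),(0,np.pi),(.005,.02)],args=(fs,),seed=1,maxiter=40,popsize=10)
    print(r.x,np.degrees(r.x[2]),r.fun)
print([m.sum()/16 for _,m in M])
o=arm.observe();print('q',o['q'],'t',o['time'])
go(.4395,-.084,.12)
E
python3 wheel.py
```

```text
[ 0.4405 -0.0848  2.2783  0.0147] 130.53533431572384 0.594753130563121
[ 0.4403 -0.0857  2.0607  0.0144] 118.0710206546498 0.19717599596570856
[ 0.4413 -0.084   2.2577  0.0151] 129.3585616906582 0.34106583072100316
[np.float64(100.4375), np.float64(84.4375)]
q [ 0.5622  0.535  -0.3838  1.8561  0.2678  0.8041  1.9152] t 43.25
from [ 0.5048 -0.1877  0.1983] shift mm [ 30.9 118.3  78.6] yaw y-axis 107.5 F [0.29 0.25 0.27]
```

```bash
cat > ov.py <<'E'
from h import *
T=eyes.grab_frame('top');S=eyes.grab_frame('scene')
o=[]
for f,(x0,y0) in((T,(377,215)),(S,(355,178))):
    for angs in((),(118,130)):
        a=cv2.resize(f['pixels'][y0:y0+28,x0:x0+36],None,fx=10,fy=10,interpolation=cv2.INTER_NEAREST).copy()
        for k,d in enumerate(angs):
            e=np.array([np.cos(np.radians(d)),np.sin(np.radians(d))]);n=np.array([-e[1],e[0]])
            P=np.array([proj(f,(*(np.array([.4405,-.0848])+i*.022*e+j*.007*n),z)) for i in(-1,1) for j in(-1,1) for z in(.022,.052)],np.float32)
            h=np.round((cv2.convexHull(P)+.5-[x0,y0])*10).astype(np.int32)
            cv2.polylines(a,[h],True,((255,0,0),(0,200,0))[k],1)
        o.append(a)
cv2.imwrite('pics/ov.png',np.vstack([np.hstack(o[:2]),np.hstack(o[2:])])[:,:,::-1])
E
python3 ov.py
```

```text
(no output)
```

View pics/ov.png

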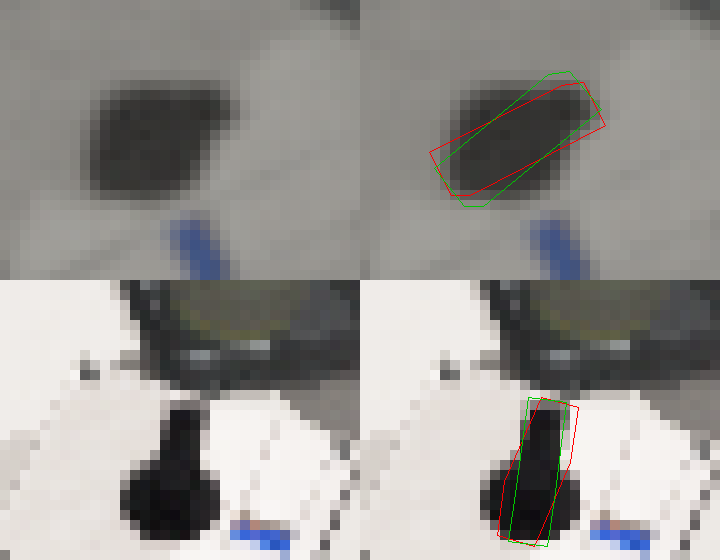

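The scene view shows the bar along about 130°, matching the green outline, with mostly blue in the window.

```bash
python3 -m pendant '[[4,15,0,0.147],[8,30,0,0.294],[12,45,10,0.442],[16,60,20,0.59],[20,75,30,0.737],[24,90,40,0.885],[28,105,60,1.032],[30,118,78,1.18]]' 85|egrep 'pos|force'; python3 -m pendant '[[0,0,0,0],[0,0,0,0],[0,0,0,0]]'|egrep 'pos|force'; python3 -c "
from h import *
go(.4405,-.0845,.03);print(arm.observe()['q'])"
```

```text
tool_pos: [0.4409, -0.0838, 0.121]
ft_force: [0.2, 1.0, -0.1]
grip_force: 0.0
tool_pos: [0.4427, -0.0851, 0.1224]
ft_force: [0.4, -0.1, -0.1]
grip_force: 0.0
from [ 0.4427 -0.0851  0.1224] shift mm [ 2.  -1.4 92.4] yaw y-axis 40.0 F [ 0.42 -0.13 -0.13]
[ 0.1474497   0.53454169 -0.02817344  2.16161713  0.03380591  0.44400936
  0.79049151]
```

```bash
python3 -m pendant '[[2,-1,25,0],[2,-1,50,0],[2,-1,75,0],[2,-1,92,0],[2,-1,92,0],[2,-1,92,0]]'|egrep 'pos|force'; python3 -m pendant '[[0,0,0,0],[0,0,0,0],[0,0,0,0],[0,0,0,0],[0,0,0,0],[0,0,0,0],[0,0,0,0],[0,0,0,0]]' 5|egrep 'pos|force|width'; python3 -m pendant '[[0,0,0,0],[0,0,0,0],[0,0,0,0],[0,0,0,0],[0,0,0,0],[0,0,0,0]]'|egrep 'pos|force|torq|width'
```

```text
tool_pos: [0.4405, -0.0846, 0.0296]
ft_force: [-0.1, -0.2, 0.4]
grip_force: 0.0
tool_pos: [0.4402, -0.0831, 0.0302]
ft_force: [-0.2, 1.2, 6.3]
grip_width: 0.151
grip_force: 59.3
tool_pos: [0.4402, -0.0831, 0.0302]
ft_force: [0.2, 0.3, 5.7]
grip_width: 0.147
grip_force: 59.3
```

```bash
python3 -m pendant '[[0,0,0,0.11],[0,0,0,0.22],[0,0,0,0.33],[0,0,0,0.44],[0,0,0,0.55],[0,0,0,0.66],[0,0,0,0.77],[0,0,0,0.88]]'|egrep 'pos|force|width'; python3 -m pendant '[[0,0,0,0.11],[0,0,0,0.22],[0,0,0,0.33],[0,0,0,0.44],[0,0,0,0.55],[0,0,0,0.66],[0,0,0,0.77],[0,0,0,0.87]]'|egrep 'pos|force|width'; python3 -m pendant '[[0,0,0,0],[0,0,0,0],[0,0,0,0]]'|egrep 'pos|force'; python3 -c "
from h import *
go(.44,-.084,.12)"
```

```text
tool_pos: [0.442, -0.0827, 0.0303]
ft_force: [4.0, 1.6, 2.1]
grip_width: 0.149
grip_force: 59.0
tool_pos: [0.4434, -0.0837, 0.0303]
ft_force: [8.3, -1.1, -1.1]
grip_width: 0.148
grip_force: 58.4
tool_pos: [0.4434, -0.0837, 0.0303]
ft_force: [6.6, -1.4, -1.3]
grip_force: 58.5
from [ 0.4434 -0.0837  0.0303] shift mm [ -2.6  -1.1 -89.7] yaw y-axis -60.4 F [ 6.58 -1.44 -1.27]
```

```bash
python3 -m pendant '[[0,0,0,0],[0,0,0,0],[0,0,0,0],[0,0,0,0],[0,0,0,0]]' 50|egrep 'pos|force|width'; python3 -m pendant '[[0,0,-20,0],[0,0,-60,0],[0,0,-105,0],[0,0,-150,0],[0,0,-190,0],[0,0,-190,0],[0,0,-190,0]]'|egrep 'pos|force'; python3 -m pendant '[[20,30,-190,0],[20,30,-200,0]]' >/dev/null;  python3 -c "
from h import *
go(.40,.15,.25)"
```

```text
tool_pos: [0.4392, -0.0835, 0.0297]
ft_force: [-0.5, -0.1, 0.8]
grip_width: 0.586
grip_force: 0.0
tool_pos: [0.4396, -0.0839, 0.2205]
ft_force: [0.2, -0.2, -0.5]
grip_force: 0.0
from [ 0.4536 -0.0914  0.3169] shift mm [  73.2 -236.    67.8] yaw y-axis -60.3 F [ 1.64 -1.39 -0.3 ]
```

```bash
python3 -m pendant '[[12,-40,0,0],[24,-80,0,0],[36,-120,0,0],[48,-160,0,0],[60,-200,0,0],[73,-236,0,0],[73,-236,0,0],[73,-236,0,0]]'|egrep 'pos|force'; python3 - <<'E'
from find import *
np.set_printoptions(precision=4,suppress=True)
T=eyes.grab_frame('top');S=eyes.grab_frame('scene')
print([(b,onz(T,b[0],.062)) for b in blobs(T,'b',60)])
a=cv2.resize(T['pixels'][155:255,360:500],None,fx=5,fy=5,interpolation=2)[:, :]
b=cv2.resize(S['pixels'][185:220,350:400],None,fx=7,fy=7,interpolation=2)
c=np.zeros((500+245,700,3),np.uint8);c[:500]=a;c[500:,:350]=b
cv2.imwrite('pics/fin.png',cv2.resize(c,(560,596))[:,:,::-1])
E
```

```text
tool_pos: [0.4015, 0.1498, 0.3167]
ft_force: [-0.0, -0.3, 0.0]
grip_force: 0.0
[(([442.6, 181.1], 242, [18, 17]), array([ 0.579 , -0.2257,  0.062 ])), (([468.5, 194.3], 250, [18, 18]), array([ 0.5425, -0.3003,  0.062 ])), (([429.6, 205.9], 246, [18, 17]), array([ 0.5065, -0.1874,  0.062 ]))]
```

View pics/fin.png

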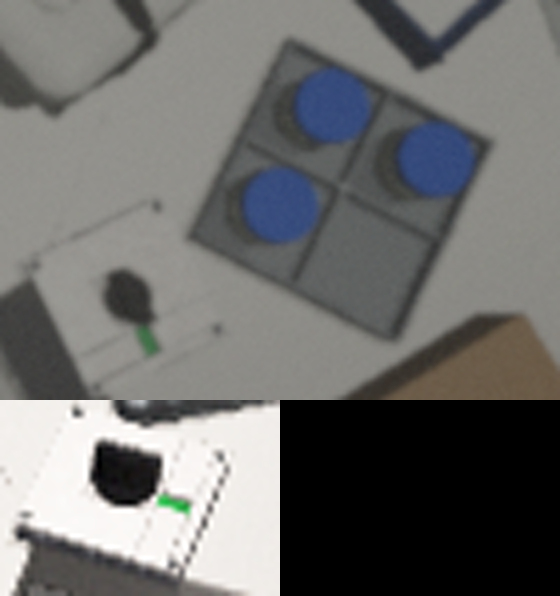

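The three jars stand in separate cells, and the window at (147,340) shows only green, with the bar pointing at it. I'm handing the job in.

```bash
python3 -c "
from h import *
print(arm.close_job())"
```

```text
the job is handed in; nothing more can be done
None
```

I handed the job in with both dishes level and centred on the pile, all three jars upright in separate cells, and the status wheel showing only green; the verdict was not shown to me.

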